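# Clear the stationery stack into the desk trays

## Robot

A 7-joint arm with a two-finger parallel gripper is mounted at the origin on the work surface. World frame = base frame: x ahead of the robot, y to its left, z up, the work surface at z = 0. Lengths are in m, angles in rad, forces in N, time in s.
With the tool pointing down it reaches from about 0.4 to 0.85 m from the base axis. Payload 4.5 kg.
Tool frame: the origin (TCP) lies where the fingers leave the gripper's body, on its centre line; the fingertips stand 64 mm ahead of it and the grasp point (between the pads) lies 45 mm ahead of it; z points along the fingers, y is the line along which they close (so a half turn about z gives the same grasp; the last joint's range is limited). The gripper opens to 88 mm and grips with 3 to 60 N. Pads are 18 mm wide; open, the fingers measure 123 mm over their backs; the gripper's body (75 mm by 187 mm) begins 45 mm behind the grasp point.
Start: joints at [-1.244, 0.689, -0.195, 1.565, 0.157, 0.902, -0.215], TCP at [0.18, 0.598, 0.303] pointing down, gripper open.
Joint ranges: [-3.01, 3.01], [-0.46, 2.08], [-1.47, 1.51], [0.13, 2.56], [-1, 4.14], [0.04, 2.09], [-2.66, 2.66]. Speed limits (rad/s): [2.57, 2.57, 3.14, 3.14, 3.14, 3.14, 3.14].

## Interface

Orientations are given as a unit quaternion [x, y, z, w].
In Python, from plant import r gives the robot as it stands.
- The arm moves only by the tool play_rows, never from a script. Its arguments are lists of equal length, an entry for each row: "translation": the shift along the tool's x, y, z in m, a list of three; "delta_rot": the turn, a rotation vector about the tool's x, y, z in degrees, a list of three; "grip": the opening, from -1 (shut) to 1 (fully open). In form: {"translation": [[x, y, z], ...], "delta_rot": [[rx, ry, rz], ...], "grip": [grip, ...]}. A call has 1 to 20 rows; each row shifts and turns the commanded pose from where the row before left it, along the tool's axes as they then stand; what a row does not reach is not made up. A row lasts 1/8 s, in which the tool goes at most 62.5 mm and 10.7 degrees, less where a joint would pass 70% of its speed; a pose out of reach is approached as far as the arm can. A call with a gripper value outside its range is refused whole. The fingers move at their own pace and stop on an object; "squeeze" is the grip in N (left out, the last holds). Time passes only in rows, so rows that do not move let the fingers close. It gives the time, the measured TCP pose, the force, the opening and the grip force at its end, in the units of the state.
- r.get_state(): the state, without advancing time (a new reading comes with each control period).
- r.snapshot(name): name is "scene" or "side" or "wrist"; returns the picture (480x640x3 uint8, blue, green, red); there is no depth.
- r.get_calibration(name): a dict with "intrinsics" (3x3 intrinsics, pixels), "k1" (the pictures are not rectified: a ray, as slopes to the right and down, at radius r is drawn at 1 + k1 r^2 times it, then the intrinsics apply), "eye" and "rotation" of the camera in the world. Camera axes: x right, y up, looking along -z (the intrinsics and any distortion apply to the point x, -y, -z); pixel columns grow to the right and rows downward; lengths in m; the calibration is good to about 2 mm. A picture is of the moment at which its call begins: read the wrist's pose just before it. get_calibration takes no time and is no camera call; for the wrist camera it gives the pose at the moment of the call.
- r.finish_job(): hands the job in; it is judged then, once.
Trained networks look in the newest picture that a camera, given by its name, has taken for a name from the list of things; names that differ only in an ending like _2 or _b are one class to them, and where a whole thing is asked for, a point or a joint stands for the part that bears it (a point fixed in the world has none). Each returns a list of dicts, best first, with "confidence" (0 to 1); they miss things now and then, are a little off and sometimes report something else, mostly with a low value. They report only what shows in the picture. A call takes as long as a camera call. They do not tell look-alikes from the thing itself.
- r.look_for(camera, target): "point" ([x, y, z] in m, in world coordinates, good to about 4 mm: the middle of the surface that is visible of it).
- r.silhouettes(camera, target): "pixels" (480x640 bool, what is visible of it).
The state is a dict: "clock": time; "q": joint angles; "qd": joint speeds; "joint_torque": joint torques, N m; "tool_pos": TCP position; "eef_rot": TCP orientation; "contact_force": force on the tool from outside, world axes, zero at the start; "moment": the same for the moment, N m; "opening": opening from 0.0 (shut) to 1.0 (fully open); "finger_force": force on a finger pad.
Only numpy, scipy, OpenCV 4.12 (cv2) and the standard library are available. Lean on these libraries where they do the work, as an engineer would, in place of code of your own. Each camera call takes 0.05 s, during which the arm holds its last target. There are 200 camera calls.

## Task

Take apart the stack of stationery on the desk from the top down: the round pin tin, then the ink pad, then the chalk box, then the pencil case. Set each one, before going on to the next, in the bamboo tray made to its shape and size, lying flat on the tray's floor and lined up with it, without dropping anything. Leave the glass flask standing where it is.

Things in the scene. Friction and masses are not known exactly. Their poses are not given: they have to be found in the camera images.
- pin_tin: Round drawing-pin tin, steel with a brass lid, diameter 40, height 26 mm, about 60 g; at the start on top of the stack (the stack from top to bottom: pin tin, ink pad, chalk box, pencil case; each is turned and shifted a little on the one below; each lies loose). Origin: centre of its underside; z up.
- ink_pad: Closed ink pad, black plastic case, 72 x 44 x 22 mm (x, y, z), about 80 g; second from the top, on the chalk box. Origin: centre of its underside; x along the 72 mm side.
- chalk_box: Brown cardboard chalk box with a pale paper band, 98 x 60 x 34 mm (x, y, z), about 220 g, rigid; third from the top, on the pencil case. Origin: centre of its underside; x along the 98 mm side.
- pencil_case: Flat metal pencil case, 165 x 64 x 24 mm (x, y, z), about 160 g; bottom of the stack, on the desk. Origin: centre of its underside; x along the 165 mm side.
- pin_tray: Round bamboo tray, outer diameter 72 mm, inside diameter about 64 mm. It is fixed to the desk; its shape is that of the thing that belongs in it, with 12 mm to spare all round. Origin: underside centre; its floor is 3 mm above the desk, its 4 mm thick rim rises to 9 mm above the desk.
- pad_tray: Smallest of the three rectangular bamboo trays, for the ink pad: outside 100 x 72 mm, inside 92 x 64 mm, x along its long side. It is fixed to the desk; its shape is that of the thing that belongs in it, with 10 mm to spare all round. Origin: underside centre; its floor is 3 mm above the desk, its 4 mm thick rim rises to 9 mm above the desk.
- chalk_tray: Middle-sized rectangular bamboo tray, for the chalk box: outside 126 x 88 mm, inside 118 x 80 mm, x along its long side. It is fixed to the desk; its shape is that of the thing that belongs in it, with 10 mm to spare all round. Origin: underside centre; its floor is 3 mm above the desk, its 4 mm thick rim rises to 9 mm above the desk.
- case_tray: Longest rectangular bamboo tray, for the pencil case: outside 193 x 92 mm, inside 185 x 84 mm, x along its long side. It is fixed to the desk; its shape is that of the thing that belongs in it, with 10 mm to spare all round. Origin: underside centre; its floor is 3 mm above the desk, its 4 mm thick rim rises to 9 mm above the desk.
- flask: Bystander: tall glass drinking flask with a steel cap, diameter 64, height 192 mm, standing loose at the left of the desk; leave it standing where it is. Origin: centre of its underside. (Other clutter: a calculator, an eraser and a sharpener, all under 14 mm high, lie among the trays.)
There are look-alikes about, which are no part of the job. Leave any blue or purple look-alike of the ink_pad alone.

How it is judged:
On the way, in this order (a step that is already met when the one before it is completed fails the run):
1. the round tin is set down and released in its tray (horizontal distance between pin_tin and pin_tray below 0.014 m and z of pin_tin in the frame of pin_tray below 0.005 m and angle between pin_tin's own z axis and vertical below 0.06 rad and contact force between the fingers and pin_tin below 0.1 N), for 0.2 s.
2. the ink pad is set down and released in its tray (horizontal distance between ink_pad and pad_tray below 0.016 m and z of ink_pad in the frame of pad_tray below 0.005 m and angle between ink_pad's own z axis and vertical below 0.06 rad and angle between the x axis of ink_pad and the x axis of pad_tray, either way round below 0.25 rad and contact force between the fingers and ink_pad below 0.1 N), for 0.2 s.
3. the chalk box is set down and released in its tray (horizontal distance between chalk_box and chalk_tray below 0.016 m and z of chalk_box in the frame of chalk_tray below 0.005 m and angle between chalk_box's own z axis and vertical below 0.06 rad and angle between the x axis of chalk_box and the x axis of chalk_tray, either way round below 0.25 rad and contact force between the fingers and chalk_box below 0.1 N), for 0.2 s.
4. the pencil case is set down and released in its tray (horizontal distance between pencil_case and case_tray below 0.016 m and z of pencil_case in the frame of case_tray below 0.005 m and angle between pencil_case's own z axis and vertical below 0.06 rad and angle between the x axis of pencil_case and the x axis of case_tray, either way round below 0.25 rad and contact force between the fingers and pencil_case below 0.1 N), for 0.2 s.
At the end, for the whole second after the job is handed in: Each of the four things lies flat on the floor of its own tray (underside less than 5 mm above the tray's underside, tilt under 0.06 rad), within 16 mm of its centre (14 mm for the round tin), the three rectangular ones with their long sides within 0.25 rad of the tray's, and at rest (horizontal distance between pin_tin and pin_tray below 0.014 m and z of pin_tin in the frame of pin_tray below 0.005 m and angle between each of pin_tin, ink_pad, chalk_box, pencil_case's own z axis and vertical below 0.06 rad and linear speed of each of pin_tin, ink_pad, chalk_box, pencil_case below 0.02 m/s and horizontal distance between ink_pad and pad_tray below 0.016 m and z of ink_pad in the frame of pad_tray below 0.005 m and angle between the x axis of ink_pad and the x axis of pad_tray, either way round below 0.25 rad and horizontal distance between chalk_box and chalk_tray below 0.016 m and z of chalk_box in the frame of chalk_tray below 0.005 m and angle between the x axis of chalk_box and the x axis of chalk_tray, either way round below 0.25 rad and horizontal distance between pencil_case and case_tray below 0.016 m and z of pencil_case in the frame of case_tray below 0.005 m and angle between the x axis of pencil_case and the x axis of case_tray, either way round below 0.25 rad); the robot touches nothing.
It fails at once if the round tin is dropped (falls freely for more than about 3 cm) (contact force between the fingers and pin_tin below 0.01 N and linear speed of pin_tin above 0.8 m/s).
It fails at once if the ink pad is dropped (falls freely for more than about 3 cm) (contact force between the fingers and ink_pad below 0.01 N and linear speed of ink_pad above 0.8 m/s).
It fails at once if the chalk box is dropped (falls freely for more than about 3 cm) (contact force between the fingers and chalk_box below 0.01 N and linear speed of chalk_box above 0.8 m/s).
It fails at once if the pencil case is dropped (falls freely for more than about 3 cm) (contact force between the fingers and pencil_case below 0.01 N and linear speed of pencil_case above 0.8 m/s).
It fails at once if the glass flask is knocked over or pushed more than 3 cm (angle between flask's own z axis and vertical above 0.35 rad or distance of flask from where it was at the start of the episode above 0.03 m).
It also fails if it takes over 96 s, if anything falls off the work surface, if the arm or the gripper's body presses on something with over 40 N, if the wrist force passes 120 N, or if a joint passes its speed limit or range.

## Working session

There is one attempt and no reset: what is moved stays moved. The work goes in short steps, Python scripts to look and compute and a tool call to move; the robot and the scene stay as the last step left them, time stands still between calls to the robot, and variables do not carry over. Pictures are saved under pics/ and viewed, at most 14 in all, crops included, and the job is handed in when it is done.

Besides the shell and the picture viewer there is one more tool, called after "Call:" in YAML: its name, and indented under it one key for each argument. play_rows: Moves the arm, as the interface text tells. Its arguments: {"type":"object","properties":{"translation":{"type":"array","items":{"type":"array","items":{"type":"number"}}},"delta_rot":{"type":"array","items":{"type":"array","items":{"type":"number"}}},"grip":{"type":"array","items":{"type":"number"}},"squeeze":{"type":"number"}},"required":["translation","delta_rot","grip"]}

```bash
ls; mkdir -p pics
cat > h.py <<'E'
import numpy as np, cv2
from plant import r
from scipy.spatial.transform import Rotation as R
def cal(n):
    c=r.get_calibration(n); return np.array(c["intrinsics"]),float(c["k1"]),np.array(c["eye"]),c["rotation"]
def rot(x):
    x=np.array(x); return x if x.shape==(3,3) else R.from_quat(x).as_matrix()
def pix2z(n,uv,z,c=None):
    """pixels -> world points on plane height z"""
    K,k1,e,Q=c or cal(n); Q=rot(Q)
    uv=np.atleast_2d(np.array(uv,float)).reshape(-1,1,2)
    p=cv2.undistortPoints(uv,K,np.array([k1,0,0,0,0.]))[:,0]
    d=np.c_[p[:,0],-p[:,1],-np.ones(len(p))]@Q.T
    return e+d*((z-e[2])/d[:,2])[:,None]
def proj(n,P,c=None):
    K,k1,e,Q=c or cal(n); Q=rot(Q)
    q=(np.atleast_2d(P)-e)@Q; q=q*[1,-1,-1]
    return cv2.projectPoints(q,np.zeros(3),np.zeros(3),K,np.array([k1,0,0,0,0.]))[0][:,0]
E
python3 - <<'E'
from h import *
s=r.get_state(); print({k:np.round(v,3).tolist() for k,v in s.items()})
for n in ("scene","side","wrist"):
    cv2.imwrite(f"pics/{n}0.png",r.snapshot(n)); c=cal(n); print(n,c[0].round(1).tolist(),c[1],c[2].round(3),np.round(c[3],3).tolist())
    for t in "pin_tin ink_pad chalk_box pencil_case pin_tray pad_tray chalk_tray case_tray flask".split():
        for o in r.look_for(n,t):
            p=np.array(o["point"]); print(t,p.round(3),round(o["confidence"],2),proj(n,p)[0].round())
E
```

```text
pics
{'clock': 0.0, 'q': [-1.244, 0.69, -0.194, 1.566, 0.157, 0.903, -0.215], 'qd': [-0.001, 0.0, -0.0, 0.0, 0.0, -0.001, -0.001], 'joint_torque': [-0.0, -52.755, -1.267, -15.342, -0.053, 0.007, 0.0], 'tool_pos': [0.18, 0.598, 0.302], 'eef_rot': [0.146, 0.989, -0.001, -0.0], 'contact_force': [-0.567, 1.026, 0.063], 'moment': [0.07, -0.016, -0.022], 'finger_force': 0.0, 'opening': 1.0}
scene [[539.8, 0.0, 320.3], [0.0, 539.8, 239.0], [0.0, 0.0, 1.0]] -0.13049130203643133 [1.023 0.678 0.814] [0.15, 0.376, 0.85, 0.336]
pin_tin [ 0.478 -0.003  0.101] 0.64 [286. 211.]
ink_pad [0.481 0.013 0.075] 0.76 [291. 225.]
ink_pad [0.358 0.04  0.021] 0.68 [341. 225.]
ink_pad [0.285 0.23  0.024] 0.64 [428. 251.]
ink_pad [0.402 0.161 0.02 ] 0.63 [367. 262.]
ink_pad [ 0.328 -0.11   0.023] 0.57 [306. 189.]
chalk_box [0.49  0.027 0.053] 0.62 [292. 238.]
chalk_box [0.507 0.467 0.144] 0.28 [469. 338.]
pencil_case [0.491 0.053 0.021] 0.77 [301. 255.]
pin_tray [0.452 0.272 0.001] 0.55 [390. 310.]
pad_tray [0.617 0.01  0.004] 0.83 [241. 280.]
chalk_tray [ 0.46  -0.264  0.002] 0.71 [225. 191.]
chalk_tray [0.61
[... 452 characters left out ...]
_pad [0.353 0.017 0.02 ] 0.83 [272. 275.]
ink_pad [ 0.326 -0.128  0.026] 0.59 [267. 335.]
chalk_box [ 0.459 -0.046  0.058] 0.59 [326. 283.]
pencil_case [ 0.466 -0.068  0.024] 0.58 [330. 300.]
pin_tray [0.452 0.275 0.006] 0.82 [299. 191.]
pad_tray [0.617 0.01  0.002] 0.87 [389. 266.]
chalk_tray [ 0.454 -0.27   0.007] 0.94 [345. 397.]
case_tray [ 0.63  -0.252  0.001] 0.58 [431. 374.]
flask [0.486 0.434 0.127] 0.75 [302. 112.]
flask [ 0.457 -0.046  0.055] 0.23 [325. 283.]
wrist [[361.0, 0.0, 314.0], [0.0, 361.0, 235.5], [0.0, 0.0, 1.0]] -0.06472395446927061 [0.104 0.621 0.384] [-0.124, -0.093, 0.589, 0.793]
pin_tray [0.447 0.301 0.003] 0.84 [166. 437.]
flask [0.452 0.466 0.021] 0.78 [277. 426.]
```

View pics/scene0.png

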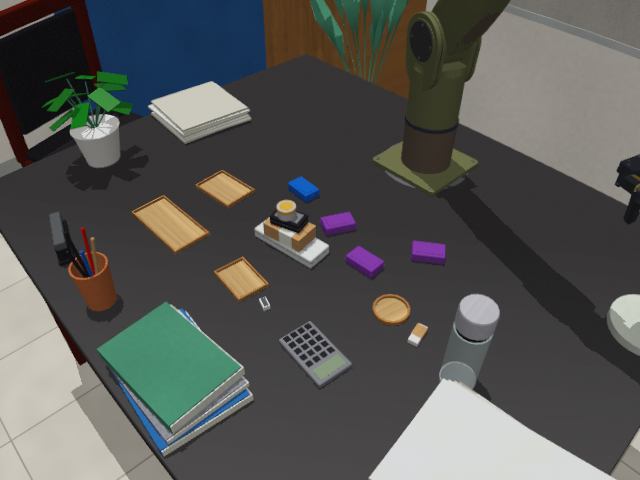

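View pics/side0.png

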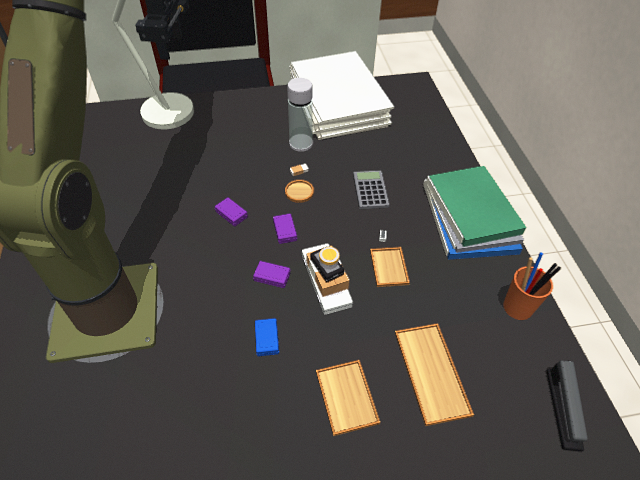

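The real ink pad is the black one on the stack, scene (289,219). It could be confused with the blue look-alike at (303,188) and the purple ones at (338,223), (365,261) and (429,252). Next I'll fit the poses and check this in a close-up.

```bash
cat >> h.py <<'E'
from scipy.optimize import minimize
ORDER="pin_tin ink_pad chalk_box pencil_case".split()
D=dict(pin_tin=(.04,.04,.026),ink_pad=(.072,.044,.022),chalk_box=(.098,.06,.034),pencil_case=(.165,.064,.024),
 pin_tray=(.072,.072,.009),pad_tray=(.1,.072,.009),chalk_tray=(.126,.088,.009),case_tray=(.193,.092,.009))
def pts(t,x,y,a,z0):
    L,W,H=D[t]
    if t.startswith("pin_t"):
        th=np.linspace(0,2*np.pi,40,False); b=np.c_[np.cos(th),np.sin(th)]*L/2
    else: b=np.array([[1,1],[1,-1],[-1,-1],[-1,1]])*[L/2,W/2]
    c,s=np.cos(a),np.sin(a); b=b@np.array([[c,s],[-s,c]])+[x,y]
    return np.vstack([np.c_[b,np.full(len(b),z)] for z in (z0,z0+H)])
def hull(n,P,c,S=4):
    m=np.zeros((480*S,640*S),np.uint8)
    h=cv2.convexHull(proj(n,P,c).astype(np.float32))
    cv2.fillPoly(m,[np.round((h+.5)*S-.5).astype(np.int32)],1); return cv2.resize(m.astype(np.float32),(640,480),interpolation=cv2.INTER_AREA)
def getmask(n,t,guess):
    best=None
    for o in r.silhouettes(n,t):
        m=np.array(o["pixels"]); v,u=np.nonzero(m)
        if len(u)<30: continue
        d=np.linalg.norm(proj(n,guess)[0]-[u.mean(),v.mean()])
        if best is None or d<best[0]: best=(d,m)
    return None if best is None or best[0]>60 else best[1]
def fit(t,views,guess,z0,above=()):
    """views: list (name,cal,mask,occmask)."""
    rnd=t.startswith("pin_t")
    def cost(p):
        a=0 if rnd else p[2]*.1; tot=0
        for n,c,m,occ in views:
            h=hull(n,pts(t,p[0]*.01,p[1]*.01,a,z0),c)*(~occ); mm=m&~occ
            tot+=1-np.minimum(h,mm).sum()/np.maximum(h,mm).sum()
        return tot/len(views)
    best=None
    for a0 in ([0] if rnd else np.radians(np.arange(0,180,20))):
        p0=[guess[0]*100,guess[1]*100]+([] if rnd else [a0*10])
        q=minimize(cost,p0,method="Nelder-Mead",options=dict(initial_simplex=np.array([p0]+[np.array(p0)+np.eye(len(p0))[i]*1.5 for i in range(len(p0))]),maxiter=70))
        if best is None or q.fun<best.fun: best=q
    best=minimize(cost,best.x,method="Nelder-Mead",options=dict(xatol=.005,fatol=1e-5))
    p=best.x; return np.array([p[0]*.01,p[1]*.01,0 if rnd else p[2]*.1]),best.fun
E
cat > fit0.py <<'E'
from h import *
G=dict(pin_tin=(.475,-.005,.1),ink_pad=(.472,-.01,.07),chalk_box=(.475,-.01,.05),pencil_case=(.475,-.01,.02),pin_tray=(.452,.274,.005),pad_tray=(.617,.01,.005),chalk_tray=(.457,-.267,.005),case_tray=(.63,-.248,.005))
Z=dict(pin_tin=.08,ink_pad=.058,chalk_box=.024,pencil_case=0)
M={}
for n in ("scene","side"):
    r.snapshot(n)
    for t in G: M[n,t]=getmask(n,t,G[t])
C={n:cal(n) for n in ("scene","side")}
for t in G:
    i=ORDER.index(t) if t in ORDER else 0
    vs=[]
    for n in C:
        if M[n,t] is None: print("none",n,t); continue
        occ=np.zeros((480,640),bool)
        for k in ORDER[:i]:
            if M[n,k] is not None: occ|=M[n,k]
        vs.append((n,C[n],M[n,t],occ))
    out=[fit(t,v,G[t],Z.get(t,0)) for v in ([vs]+([[w] for w in vs] if len(vs)>1 else []))]
    print(t,[(o[0].round(4).tolist(),round(o[1],3)) for o in out])
s=r.get_state();c=cal("wrist"); T=R.from_quat(s["eef_rot"]); print("cam in tool",T.inv().apply(c[2]-s["tool_pos"]).round(4),(T.as_matrix().T@rot(c[3])).round(3).tolist())
print(T.as_matrix().round(3).tolist())
E
time python3 fit0.py
```

```text
pin_tin [([0.4713, -0.011, 0.0], np.float64(0.112)), ([0.4714, -0.0136, 0.0], np.float64(0.131)), ([0.471, -0.0098, 0.0], np.float64(0.053))]
ink_pad [([0.4674, -0.009, 1.8731], np.float64(0.144)), ([0.4666, -0.0112, 1.9215], np.float64(0.153)), ([0.4676, -0.0071, -1.2508], np.float64(0.121))]
chalk_box [([0.4689, -0.0068, 1.7641], np.float64(0.116)), ([0.4693, -0.0086, 1.7685], np.float64(0.098)), ([0.4687, -0.0048, 1.7697], np.float64(0.102))]
pencil_case [([0.4686, -0.0037, -1.4591], np.float64(0.171)), ([0.4658, -0.0058, 1.7194], np.float64(0.176)), ([0.4687, -0.0023, 1.6801], np.float64(0.136))]
pin_tray [([0.4506, 0.2745, 0.0], np.float64(0.062)), ([0.4511, 0.273, 0.0], np.float64(0.073)), ([0.4511, 0.2752, 0.0], np.float64(0.041))]
pad_tray [([0.6154, 0.0066, 1.4732], np.float64(0.063)), ([0.6158, 0.0039, 1.4695], np.float64(0.05)), ([0.6146, 0.0081, 1.484], np.float64(0.039))]
chalk_tray [([0.4581, -0.2699, 1.6569], np.float64(0.046)), ([0.4591, -0.2713, 1.6512], np.float64(0.046)), ([0.4576, -0.2689, 1.6559], np.float64(0.03))]
case_tray [([0.6314, -0.2495, 1.5874], np.float64(0.049)), ([0.6316, -0.2523, 1.5773], np.float64(0.043)), ([0.6306, -0.2474, 1.5977], np.float64(0.043))]
cam in tool [ 0.0798  0.     -0.0814] [[-0.0, 0.952, 0.307], [1.0, 0.001, -0.001], [-0.001, 0.307, -0.952]]
[[-0.957, 0.289, -0.0], [0.289, 0.957, 0.0], [0.0, 0.0, -1.0]]
real	5m1.238s
user	4m39.032s
sys	2m21.683s
```

Call:
play_rows:
  translation:
    - [-0.0323, -0.0352, 0.003]
    - [-0.0323, -0.0352, 0.003]
    - [-0.0323, -0.0352, 0.003]
    - [-0.0323, -0.0352, 0.003]
    - [-0.0323, -0.0352, 0.003]
    - [-0.0323, -0.0352, 0.003]
    - [-0.0323, -0.0352, 0.003]
    - [-0.0323, -0.0352, 0.003]
    - [-0.0323, -0.0352, 0.003]
    - [-0.0323, -0.0352, 0.003]
    - [-0.0323, -0.0352, 0.003]
    - [-0.0323, -0.0352, 0.003]
    - [-0.0323, -0.0352, 0.003]
    - [-0.0323, -0.0352, 0.003]
    - [0, 0, 0]
    - [0, 0, 0]
    - [0, 0, 0]
    - [0, 0, 0]
    - [0, 0, 0]
    - [0, 0, 0]
  delta_rot:
    - [0, 0, 0]
    - [0, 0, 0]
    - [0, 0, 0]
    - [0, 0, 0]
    - [0, 0, 0]
    - [0, 0, 0]
    - [0, 0, 0]
    - [0, 0, 0]
    - [0, 0, 0]
    - [0, 0, 0]
    - [0, 0, 0]
    - [0, 0, 0]
    - [0, 0, 0]
    - [0, 0, 0]
    - [0, 0, 10]
    - [0, 0, 10]
    - [0, 0, 10]
    - [0, 0, 10]
    - [0, 0, 10]
    - [0, 0, 10]
  grip: [1, 1, 1, 1, 1, 1, 1, 1, 1, 1, 1, 1, 1, 1, 1, 1, 1, 1, 1, 1]
  squeeze: 20

```text
clock: 4.9
tool_pos: [0.4713, -0.0038, 0.2609]
eef_rot: [0.623, 0.782, 0.0, 0.0]
contact_force: [-0.2, 0.3, 0.3]
opening: 0.997
finger_force: 0.0
```

```bash
sed -i 's/c,S=4)/c,S=2)/; s/def fit(t,views,guess,z0,above=()):/def fit(t,views,guess,z0,a0s=(0,)):/; s/np.radians(np.arange(0,180,20))/a0s/' h.py
cat > stack.py <<'E'
from h import *
import sys
Z=dict(pin_tin=.08,ink_pad=.058,chalk_box=.024,pencil_case=0)
A=dict(pin_tin=0,ink_pad=1.88,chalk_box=1.77,pencil_case=1.69)
todo=sys.argv[1].split(","); tag=sys.argv[2]
im=r.snapshot("wrist"); c=cal("wrist"); M={}
for t in ORDER: M[t]=getmask("wrist",t,(.47,-.006,Z[t]+.02))
ov=im.copy()
for t in todo:
    if M[t] is None: print("none",t); continue
    occ=np.zeros((480,640),bool)
    for k in ORDER[:ORDER.index(t)]:
        if M[k] is not None: occ|=M[k]
    p,f=fit(t,[("wrist",c,M[t],occ)],(.469,-.007),Z[t],(A[t],)); print(t,p.round(4),round(f,3))
    q=proj("wrist",pts(t,*p,Z[t]),c); h=np.round(q).astype(int); k=len(h)//2
    cv2.polylines(ov,[h[k:].reshape(-1,1,2)],True,(0,255,0),1)
u,v=proj("wrist",(.47,-.006,.03),c)[0].astype(int); print(u,v)
cv2.imwrite(f"pics/{tag}.png",cv2.resize(np.hstack([w[max(0,v-130):v+130,max(0,u-130):u+130] for w in (im,ov)]),None,fx=1.5,fy=1.5))
E
time python3 stack.py pin_tin,ink_pad,chalk_box,pencil_case st1
```

```text
none pin_tin
ink_pad [ 0.4675 -0.0066  1.9071] 0.563
chalk_box [ 0.4696 -0.0048  1.754 ] 0.491
pencil_case [ 0.4684 -0.0018  1.6985] 0.437
311 215
real	0m5.533s
user	0m3.596s
sys	0m0.723s
```

View pics/st1.png

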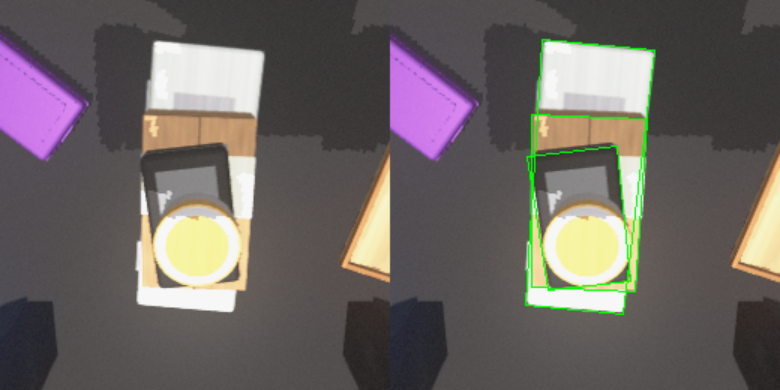

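The close crop confirms the stack: brass tin at crop (197,246), on the black ink pad (corners about (142,155) and (239,285)), on the brown box, on the white case. The purple look-alike sits apart, at the upper left. The fitted outlines agree with the picture.

Run:
```python
from h import *
print(pix2z("wrist",[[312.3,249]],.106).round(4))
s=r.get_state(); M=R.from_quat(s["eef_rot"]).as_matrix(); print(M.round(3).tolist(),np.degrees(np.arctan2(M[1,1],M[0,1])), s["q"])
```

```text
[[ 0.4714 -0.0099  0.106 ]]
[[-0.232, 0.973, 0.0], [0.973, 0.232, 0.0], [0.0, 0.0, -1.0]] 13.404661423463393 [-0.09689689  0.56238174  0.01109433  2.06893801 -0.01236672  0.5101246
  0.1572355 ]
```

Call:
play_rows:
  translation:
    - [-0.006, -0.0014, 0.02]
    - [0, 0, 0.02]
    - [0, 0, 0.02]
    - [0, 0, 0.02]
    - [0, 0, 0.017]
    - [0, 0, 0.01]
    - [0, 0, 0]
    - [0, 0, 0]
    - [0, 0, 0]
    - [0, 0, 0]
    - [0, 0, 0]
    - [0, 0, 0]
    - [0, 0, 0]
  delta_rot:
    - [0, 0, 0]
    - [0, 0, 0]
    - [0, 0, 0]
    - [0, 0, 0]
    - [0, 0, 0]
    - [0, 0, 0]
    - [0, 0, 0]
    - [0, 0, 0]
    - [0, 0, 0]
    - [0, 0, 0]
    - [0, 0, 0]
    - [0, 0, 0]
    - [0, 0, 0]
  grip: [1, 1, 1, 1, 1, 1, 1, -1, -1, -1, -1, -1, -1]
  squeeze: 20

```text
clock: 6.78
tool_pos: [0.4711, -0.0101, 0.1538]
eef_rot: [0.621, 0.784, 0.0, 0.0]
contact_force: [0.5, 0.6, 1.0]
opening: 0.448
finger_force: 20.0
```

Call:
play_rows:
  translation:
    - [0, 0, -0.01]
    - [0, 0, -0.02]
    - [0, 0, -0.03]
    - [0.0352, 0.0058, 0]
    - [0.0352, 0.0058, 0]
    - [0.0352, 0.0058, 0]
    - [0.0352, 0.0058, 0]
    - [0.0352, 0.0058, 0]
    - [0.0352, 0.0058, 0]
    - [0.0352, 0.0057, 0]
    - [0.0352, 0.0057, 0]
    - [0, 0, 0.03]
    - [0, 0, 0.03]
    - [0, 0, 0.03]
    - [0, 0, 0.02]
    - [0, 0, 0.014]
    - [0, 0, 0.01]
    - [0, 0, 0]
    - [0, 0, 0]
  delta_rot:
    - [0, 0, 0]
    - [0, 0, 0]
    - [0, 0, 0]
    - [0, 0, 0]
    - [0, 0, 0]
    - [0, 0, 0]
    - [0, 0, 0]
    - [0, 0, 0]
    - [0, 0, 0]
    - [0, 0, 0]
    - [0, 0, 0]
    - [0, 0, 0]
    - [0, 0, 0]
    - [0, 0, 0]
    - [0, 0, 0]
    - [0, 0, 0]
    - [0, 0, 0]
    - [0, 0, 0]
    - [0, 0, 0]
  grip: [-1, -1, -1, -1, -1, -1, -1, -1, -1, -1, -1, -1, -1, -1, -1, -1, -1, -1, -1]

```text
clock: 9.15
tool_pos: [0.452, 0.2748, 0.0803]
eef_rot: [0.621, 0.784, 0.0, 0.0]
contact_force: [0.3, -0.6, 0.9]
opening: 0.445
finger_force: 20.0
```

```bash
cat > d.py <<'E'
from h import *
import sys
# d.py x y z yaw_of_tool_y(deg): tool-frame delta
s=r.get_state(); M=R.from_quat(s["eef_rot"]).as_matrix(); g=[float(a) for a in sys.argv[1:]]
yaw=np.degrees(np.arctan2(M[1,1],M[0,1]))
print("pos",np.round(s["tool_pos"],4),"yaw",yaw.round(2),"q",np.round(s["q"],2),"open",s["opening"],"tilt",M[2].round(4))
print("delta tool",(M.T@(np.array(g[:3])-s["tool_pos"])).round(4),"rotz deg",[round(-((g[3]-yaw+90)%180-90),2)] if len(g)>3 else "")
E
python3 d.py 0.4507 0.2745 0.077 13.4
```

```text
pos [0.452  0.2748 0.0803] yaw 13.22 q [-0.66  0.94  0.04  1.99 -0.16  0.21 -0.24] open 0.4451106823941016 tilt [ 4.e-04  9.e-04 -1.e+00]
delta tool [-0.     -0.0013  0.0033] rotz deg [np.float64(-0.18)]
```

Call:
play_rows:
  translation:
    - [0, -0.0013, 0.0015]
    - [0, 0, 0.001]
    - [0, 0, 0.001]
    - [0, 0, 0]
    - [0, 0, 0]
    - [0, 0, 0]
    - [0, 0, 0]
    - [0, 0, 0]
    - [0, 0, 0]
    - [0, 0, -0.02]
    - [0, 0, -0.04]
    - [0, 0, -0.05]
    - [0, 0, -0.05]
    - [0, 0, 0]
  delta_rot:
    - [0, 0, 0]
    - [0, 0, 0]
    - [0, 0, 0]
    - [0, 0, 0]
    - [0, 0, 0]
    - [0, 0, 0]
    - [0, 0, 0]
    - [0, 0, 0]
    - [0, 0, 0]
    - [0, 0, 0]
    - [0, 0, 0]
    - [0, 0, 0]
    - [0, 0, 0]
    - [0, 0, 0]
  grip: [-1, -1, -1, -1, 0.2, 0.2, 0.2, 0.2, 0.2, 0.2, 0.2, 0.2, 0.2, 0.2]

```text
clock: 10.9
tool_pos: [0.452, 0.2752, 0.2396]
eef_rot: [0.621, 0.784, 0.004, 0.001]
contact_force: [-0.2, 0.3, -1.5]
opening: 0.603
finger_force: 0.0
```

```bash
python3 - <<'E'
from h import *
im=r.snapshot("wrist"); c=cal("wrist")
for t in ("pin_tin","pin_tray"):
    for o in r.look_for("wrist",t): print(t,np.round(o["point"],4),round(o["confidence"],2),proj("wrist",o["point"],c)[0].round())
u,v=proj("wrist",(.4507,.2745,.01),c)[0].astype(int)
cv2.imwrite("pics/pin.png",cv2.resize(im[max(0,v-110):v+110,max(0,u-110):u+110],None,fx=2,fy=2)); print(u,v)
E
python3 d.py 0.468 -0.007 0.22 19
```

```text
pin_tin [0.449  0.2757 0.0288] 0.7 [311. 219.]
pin_tray [0.452  0.2908 0.0056] 0.82 [318. 197.]
312 214
pos [0.4498 0.2741 0.2355] yaw 13.24 q [-0.71  0.67  0.12  1.94 -0.14  0.55 -0.26] open 0.599611144635033 tilt [-3.0e-04 -1.4e-03 -1.0e+00]
delta tool [-0.2778 -0.0466  0.0157] rotz deg [np.float64(-5.76)]
```

View pics/pin.png

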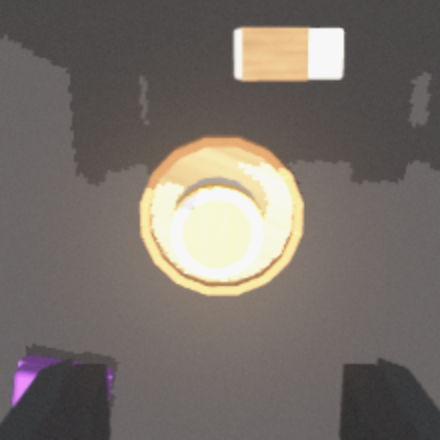

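The tin lies flat in the tray: tin at crop (217,230), tray centre about (221,216). I'll go back over the stack.

Call:
play_rows:
  translation:
    - [-0.0347, -0.0058, 0.002]
    - [-0.0347, -0.0058, 0.002]
    - [-0.0347, -0.0058, 0.002]
    - [-0.0347, -0.0058, 0.002]
    - [-0.0347, -0.0058, 0.002]
    - [-0.0347, -0.0058, 0.002]
    - [-0.0348, -0.0059, 0.002]
    - [-0.0348, -0.0059, 0.002]
    - [0, 0, 0]
    - [0, 0, 0]
  delta_rot:
    - [0, 0, 0]
    - [0, 0, 0]
    - [0, 0, 0]
    - [0, 0, 0]
    - [0, 0, 0]
    - [0, 0, 0]
    - [0, 0, 0]
    - [0, 0, 0]
    - [0, 0, -5.8]
    - [0, 0, 0]
  grip: [0.8, 0.8, 0.8, 0.8, 0.8, 0.8, 0.8, 0.8, 0.8, 0.8]

```text
clock: 12.3
tool_pos: [0.4678, -0.0071, 0.2189]
eef_rot: [0.581, 0.814, -0.001, -0.001]
contact_force: [-0.5, 0.9, -0.2]
opening: 0.905
finger_force: 0.0
```

```bash
python3 stack.py ink_pad,chalk_box,pencil_case st2; python3 d.py 0.4675 -0.0066 0.13 19.3
```

```text
ink_pad [ 0.4674 -0.006   1.9001] 0.057
chalk_box [ 0.4703 -0.0045  1.7583] 0.086
pencil_case [ 0.4786 -0.0397  1.7595] 0.996
317 227
pos [ 0.4684 -0.0062  0.2199] yaw 19.04 q [-0.08  0.64 -0.01  2.11  0.01  0.39  0.24] open 0.9030369396127279 tilt [ 4.e-04 -6.e-04 -1.e+00]
delta tool [-0.0001 -0.001   0.0899] rotz deg [np.float64(-0.26)]
```

View pics/st2.png

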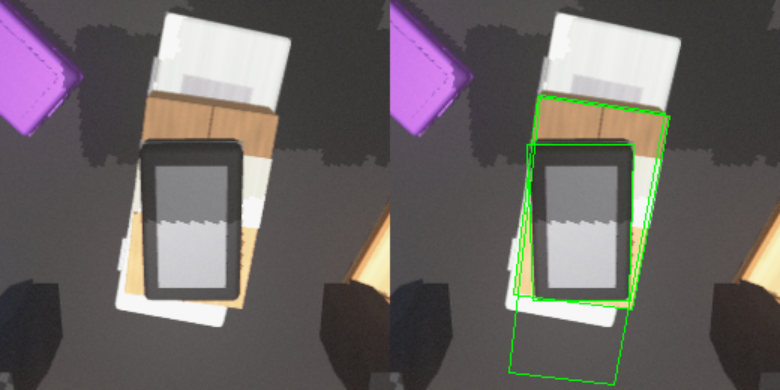

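The ink pad is clear, at crop (192,220), and the outline fits, so I'll grasp it.

Call:
play_rows:
  translation:
    - [0, -0.001, 0.02]
    - [0, 0, 0.02]
    - [0, 0, 0.02]
    - [0, 0, 0.015]
    - [0, 0, 0.01]
    - [0, 0, 0.0045]
    - [0, 0, 0]
    - [0, 0, 0]
    - [0, 0, 0]
    - [0, 0, 0]
    - [0, 0, 0]
    - [0, 0, 0]
  delta_rot:
    - [0, 0, 0]
    - [0, 0, 0]
    - [0, 0, 0]
    - [0, 0, 0]
    - [0, 0, 0]
    - [0, 0, 0]
    - [0, 0, 0]
    - [0, 0, 0]
    - [0, 0, 0]
    - [0, 0, 0]
    - [0, 0, 0]
    - [0, 0, 0]
  grip: [0.8, 0.8, 0.8, 0.8, 0.8, 0.8, 0.8, -1, -1, -1, -1, -1]

```text
clock: 14.05
tool_pos: [0.4677, -0.0071, 0.1308]
eef_rot: [0.581, 0.814, 0.0, 0.0]
contact_force: [-0.4, -0.1, 2.1]
opening: 0.495
finger_force: 20.0
```

```bash
python3 d.py 0.6154 0.0066 0.0755 -5.4
```

```text
pos [ 0.4677 -0.0071  0.1308] yaw 19.02 q [-0.08  0.82 -0.    2.17  0.01  0.16  0.23] open 0.4949237760151189 tilt [-0.e+00  3.e-04 -1.e+00]
delta tool [-0.0352  0.1441  0.0554] rotz deg [np.float64(24.42)]
```

Call:
play_rows:
  translation:
    - [0, 0, -0.01]
    - [0, 0, -0.02]
    - [0, 0, -0.02]
    - [-0.007, 0.0288, 0]
    - [-0.007, 0.0288, 0]
    - [-0.007, 0.0288, 0]
    - [-0.007, 0.0288, 0]
    - [-0.0072, 0.0289, 0]
    - [0, 0, 0]
    - [0, 0, 0]
    - [0, 0, 0]
    - [0, 0, 0.03]
    - [0, 0, 0.03]
    - [0, 0, 0.025]
    - [0, 0, 0.01]
    - [0, 0, 0.007]
    - [0, 0, 0]
    - [0, 0, 0]
  delta_rot:
    - [0, 0, 0]
    - [0, 0, 0]
    - [0, 0, 0]
    - [0, 0, 0]
    - [0, 0, 0]
    - [0, 0, 0]
    - [0, 0, 0]
    - [0, 0, 0]
    - [0, 0, 8.2]
    - [0, 0, 8.2]
    - [0, 0, 8.2]
    - [0, 0, 0]
    - [0, 0, 0]
    - [0, 0, 0]
    - [0, 0, 0]
    - [0, 0, 0]
    - [0, 0, 0]
    - [0, 0, 0]
  grip: [-1, -1, -1, -1, -1, -1, -1, -1, -1, -1, -1, -1, -1, -1, -1, -1, -1, -1]

```text
clock: 16.3
tool_pos: [0.6159, 0.0066, 0.0796]
eef_rot: [0.741, 0.672, 0.001, 0.0]
contact_force: [-0.3, 0.2, -1.3]
opening: 0.497
finger_force: 20.0
```

```bash
python3 d.py 0.6154 0.0066 0.0755 -5.6
```

```text
pos [0.6159 0.0066 0.0796] yaw -5.58 q [-0.13  0.99  0.08  1.73 -0.16  0.42 -0.04] open 0.4974953817946241 tilt [ 3.0e-04  1.4e-03 -1.0e+00]
delta tool [-0.     -0.0005  0.0041] rotz deg [np.float64(0.02)]
```

Call:
play_rows:
  translation:
    - [0, 0, 0.002]
    - [0, 0, 0.001]
    - [0, 0, 0.001]
    - [0, 0, 0]
    - [0, 0, 0]
    - [0, 0, 0]
    - [0, 0, 0]
    - [0, 0, 0]
    - [0, 0, 0]
    - [0, 0, -0.02]
    - [0, 0, -0.04]
    - [0, 0, -0.05]
    - [0, 0, -0.05]
    - [0, 0, 0]
  delta_rot:
    - [0, 0, 0]
    - [0, 0, 0]
    - [0, 0, 0]
    - [0, 0, 0]
    - [0, 0, 0]
    - [0, 0, 0]
    - [0, 0, 0]
    - [0, 0, 0]
    - [0, 0, 0]
    - [0, 0, 0]
    - [0, 0, 0]
    - [0, 0, 0]
    - [0, 0, 0]
    - [0, 0, 0]
  grip: [-1, -1, -1, -1, 0.3, 0.3, 0.3, 0.3, 0.3, 0.3, 0.3, 0.3, 0.3, 0.3]

```text
clock: 18.05
tool_pos: [0.6178, 0.0063, 0.2403]
eef_rot: [0.741, 0.672, 0.004, 0.003]
contact_force: [0.3, -0.3, 0.1]
opening: 0.65
finger_force: 0.0
```

```bash
python3 - <<'E'
from h import *
im=r.snapshot("wrist"); c=cal("wrist"); ov=im.copy()
for t,z0,g,a in (("pad_tray",0,(.6154,.0066,.005),1.473),("ink_pad",.003,(.6154,.0066,.02),1.473)):
    m=getmask("wrist",t,g)
    if m is None: print("none",t); continue
    occ=np.zeros_like(m)
    if t=="pad_tray":
        k=getmask("wrist","ink_pad",(.6154,.0066,.02)); m=m|k if k is not None else m
    p,f=fit(t,[("wrist",c,m,occ)],g,z0,(a,)); print(t,p.round(4),round(f,3))
    cv2.polylines(ov,[np.round(proj("wrist",pts(t,*p,z0),c)[4:]).astype(int).reshape(-1,1,2)],True,(0,255,0),1)
u,v=proj("wrist",(.6154,.0066,.01),c)[0].astype(int)
cv2.imwrite("pics/pad.png",cv2.resize(ov[max(0,v-110):v+110,max(0,u-110):u+110],None,fx=2,fy=2))
E
python3 d.py 0.470 -0.0045 0.22 10.7
```

```text
pad_tray [0.6135 0.0104 1.475 ] 0.033
ink_pad [0.6131 0.0086 1.5065] 0.06
pos [0.6145 0.0067 0.234 ] yaw -5.57 q [-0.16  0.76  0.13  1.67 -0.14  0.72 -0.06] open 0.6497603928229345 tilt [-1.0e-04 -2.1e-03 -1.0e+00]
delta tool [-0.0252 -0.1427  0.0143] rotz deg [np.float64(-16.27)]
```

View pics/pad.png

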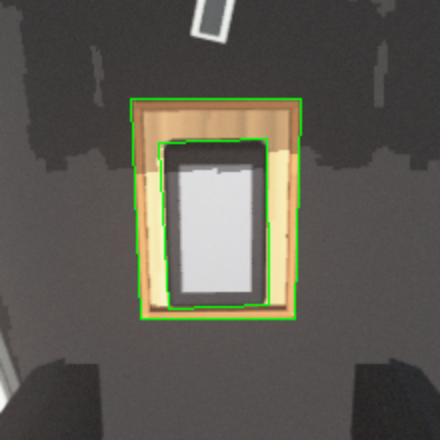

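The ink pad lies in its tray, about 2 mm off centre at crop (217,225). Next is the chalk box.

Call:
play_rows:
  translation:
    - [-0.005, -0.0285, 0.003]
    - [-0.005, -0.0285, 0.003]
    - [-0.005, -0.0285, 0.003]
    - [-0.005, -0.0285, 0.003]
    - [-0.0052, -0.0287, 0.002]
    - [0, 0, 0]
    - [0, 0, 0]
    - [0, 0, 0]
  delta_rot:
    - [0, 0, 0]
    - [0, 0, 0]
    - [0, 0, 0]
    - [0, 0, 0]
    - [0, 0, 0]
    - [0, 0, -8.2]
    - [0, 0, -8.1]
    - [0, 0, 0]
  grip: [1, 1, 1, 1, 1, 1, 1, 1]

```text
clock: 19.25
tool_pos: [0.4702, -0.0047, 0.2199]
eef_rot: [0.639, 0.77, -0.001, -0.001]
contact_force: [0.5, 0.3, -0.2]
opening: 1.001
finger_force: 0.0
```

```bash
python3 stack.py chalk_box,pencil_case st3; python3 d.py 0.470 -0.0045 0.098 10.7
```

```text
chalk_box [ 0.4699 -0.0048  1.7595] 0.018
pencil_case [ 0.4694 -0.0021  1.7162] 0.061
313 228
pos [ 0.4708 -0.0046  0.2204] yaw 10.65 q [-0.1   0.64  0.03  2.11 -0.04  0.4   0.14] open 1.0006090505092538 tilt [ 0.e+00 -6.e-04 -1.e+00]
delta tool [ 0.0002 -0.0007  0.1224] rotz deg [np.float64(-0.05)]
```

View pics/st3.png

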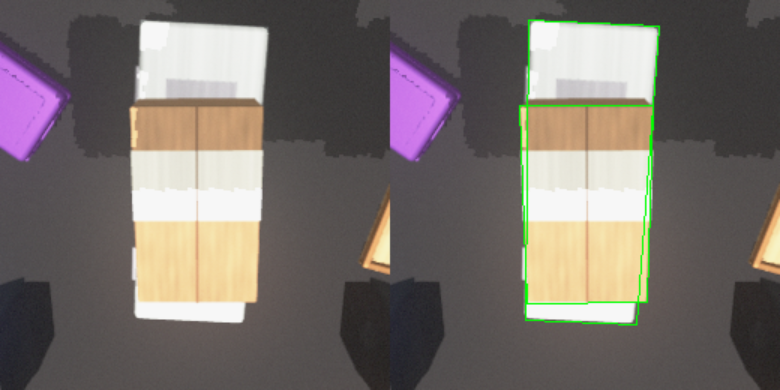

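Call:
play_rows:
  translation:
    - [0, -0.0007, 0.025]
    - [0, 0, 0.03]
    - [0, 0, 0.03]
    - [0, 0, 0.02]
    - [0, 0, 0.01]
    - [0, 0, 0.0054]
    - [0, 0, 0]
    - [0, 0, 0]
    - [0, 0, 0]
    - [0, 0, 0]
    - [0, 0, 0]
  delta_rot:
    - [0, 0, 0]
    - [0, 0, 0]
    - [0, 0, 0]
    - [0, 0, 0]
    - [0, 0, 0]
    - [0, 0, 0]
    - [0, 0, 0]
    - [0, 0, 0]
    - [0, 0, 0]
    - [0, 0, 0]
    - [0, 0, 0]
  grip: [1, 1, 1, 1, 1, 1, 1, -1, -1, -1, -1]
  squeeze: 30

```text
clock: 20.88
tool_pos: [0.4703, -0.0047, 0.1006]
eef_rot: [0.638, 0.77, 0.0, 0.0]
contact_force: [-0.1, 0.5, 3.7]
opening: 0.681
finger_force: 30.0
```

```bash
python3 d.py 0.4581 -0.2699 0.079 4.9
```

```text
pos [ 0.4703 -0.0047  0.1006] yaw 10.72 q [-0.09  0.88  0.01  2.16 -0.04  0.1   0.14] open 0.6809932946832729 tilt [ 0.e+00  4.e-04 -1.e+00]
delta tool [-0.2583 -0.0613  0.0216] rotz deg [np.float64(5.82)]
```

Call:
play_rows:
  translation:
    - [0, 0, -0.01]
    - [0, 0, -0.02]
    - [0, 0, -0.03]
    - [-0.0323, -0.0077, 0]
    - [-0.0323, -0.0077, 0]
    - [-0.0323, -0.0077, 0]
    - [-0.0323, -0.0077, 0]
    - [-0.0323, -0.0077, 0]
    - [-0.0323, -0.0076, 0]
    - [-0.0323, -0.0076, 0]
    - [-0.0322, -0.0076, 0]
    - [0, 0, 0]
    - [0, 0, 0.03]
    - [0, 0, 0.025]
    - [0, 0, 0.015]
    - [0, 0, 0.008]
    - [0, 0, 0]
    - [0, 0, 0]
  delta_rot:
    - [0, 0, 0]
    - [0, 0, 0]
    - [0, 0, 0]
    - [0, 0, 0]
    - [0, 0, 0]
    - [0, 0, 0]
    - [0, 0, 0]
    - [0, 0, 0]
    - [0, 0, 0]
    - [0, 0, 0]
    - [0, 0, 0]
    - [0, 0, 5.8]
    - [0, 0, 0]
    - [0, 0, 0]
    - [0, 0, 0]
    - [0, 0, 0]
    - [0, 0, 0]
    - [0, 0, 0]
  grip: [-1, -1, -1, -1, -1, -1, -1, -1, -1, -1, -1, -1, -1, -1, -1, -1, -1, -1]

```text
clock: 23.12
tool_pos: [0.4584, -0.2701, 0.0829]
eef_rot: [0.676, 0.737, 0.0, 0.001]
contact_force: [-0.1, -0.2, -2.0]
opening: 0.678
finger_force: 30.0
```

```bash
python3 d.py 0.4581 -0.2699 0.0793 4.9
```

```text
pos [ 0.4584 -0.2701  0.0829] yaw 4.93 q [ 0.46  0.93 -0.03  1.98  0.1   0.23  0.43] open 0.6781802197169791 tilt [-6.e-04  1.e-03 -1.e+00]
delta tool [ 0.0002 -0.0003  0.0036] rotz deg [np.float64(0.03)]
```

Call:
play_rows:
  translation:
    - [0, 0, 0.0015]
    - [0, 0, 0.001]
    - [0, 0, 0.001]
    - [0, 0, 0]
    - [0, 0, 0]
    - [0, 0, 0]
    - [0, 0, 0]
    - [0, 0, 0]
    - [0, 0, 0]
    - [0, 0, -0.02]
    - [0, 0, -0.04]
    - [0, 0, -0.05]
    - [0, 0, -0.05]
    - [0, 0, 0]
  delta_rot:
    - [0, 0, 0]
    - [0, 0, 0]
    - [0, 0, 0]
    - [0, 0, 0]
    - [0, 0, 0]
    - [0, 0, 0]
    - [0, 0, 0]
    - [0, 0, 0]
    - [0, 0, 0]
    - [0, 0, 0]
    - [0, 0, 0]
    - [0, 0, 0]
    - [0, 0, 0]
    - [0, 0, 0]
  grip: [-1, -1, -1, -1, 0.8, 0.8, 0.8, 0.8, 0.8, 0.8, 0.8, 0.8, 0.8, 0.8]

```text
clock: 24.88
tool_pos: [0.4597, -0.2709, 0.2423]
eef_rot: [0.676, 0.737, 0.001, 0.004]
contact_force: [0.9, 0.5, -0.5]
opening: 0.9
finger_force: 0.0
```

```bash
python3 - <<'E'
from h import *
im=r.snapshot("wrist"); c=cal("wrist"); ov=im.copy(); G=(.4581,-.2699,.02)
K=getmask("wrist","chalk_box",G)
for t,z0,a in (("chalk_tray",0,1.657),("chalk_box",.003,1.657)):
    m=getmask("wrist",t,G)
    if m is None: print("none",t); continue
    if t=="chalk_tray": m=m|K
    p,f=fit(t,[("wrist",c,m,np.zeros_like(m))],G,z0,(a,)); print(t,p.round(4),round(f,3))
    cv2.polylines(ov,[np.round(proj("wrist",pts(t,*p,z0),c)[4:]).astype(int).reshape(-1,1,2)],True,(0,255,0),1)
u,v=proj("wrist",G,c)[0].astype(int)
cv2.imwrite("pics/chalk.png",cv2.resize(ov[max(0,v-110):v+110,max(0,u-110):u+110],None,fx=2,fy=2))
E
python3 d.py 0.469 -0.002 0.22 8
```

```text
chalk_tray [ 0.4562 -0.2669  1.6439] 0.054
chalk_box [ 0.4564 -0.2681  1.6557] 0.034
pos [ 0.4573 -0.2696  0.2376] yaw 4.93 q [ 0.49  0.66 -0.07  1.92  0.08  0.57  0.45] open 0.9028177027512849 tilt [ 0.0014 -0.0022 -1.    ]
delta tool [0.2655 0.0347 0.0179] rotz deg [np.float64(-3.07)]
```

View pics/chalk.png

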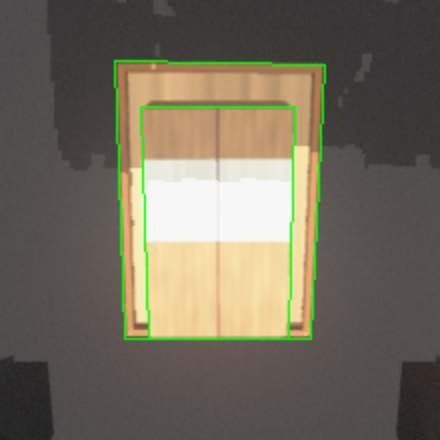

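The chalk box lies in its tray (crop (218,222)), with the fitted centres about 1 mm apart. The pencil case is next.

Call:
play_rows:
  translation:
    - [0.0332, 0.0043, 0.002]
    - [0.0332, 0.0043, 0.002]
    - [0.0332, 0.0043, 0.002]
    - [0.0332, 0.0043, 0.002]
    - [0.0332, 0.0043, 0.002]
    - [0.0332, 0.0043, 0.002]
    - [0.0332, 0.0044, 0.002]
    - [0.0331, 0.0045, 0.004]
    - [0, 0, 0]
    - [0, 0, 0]
  delta_rot:
    - [0, 0, 0]
    - [0, 0, 0]
    - [0, 0, 0]
    - [0, 0, 0]
    - [0, 0, 0]
    - [0, 0, 0]
    - [0, 0, 0]
    - [0, 0, 0]
    - [0, 0, -3]
    - [0, 0, 0]
  grip: [1, 1, 1, 1, 1, 1, 1, 1, 1, 1]

```text
clock: 26.32
tool_pos: [0.4692, -0.0032, 0.22]
eef_rot: [0.657, 0.754, -0.001, -0.001]
contact_force: [-0.3, 0.5, 0.1]
opening: 1.002
finger_force: 0.0
```

```bash
python3 stack.py pencil_case st4; python3 d.py 0.469 -0.002 0.074 8
```

```text
pencil_case [ 0.4688 -0.0054  1.7058] 0.915
314 229
pos [ 0.4697 -0.0035  0.2208] yaw 7.81 q [-0.09  0.63 -0.    2.11  0.    0.4   0.04] open 0.998020314008712 tilt [-3.e-04 -2.e-04 -1.e+00]
delta tool [ 0.0016 -0.0005  0.1468] rotz deg [np.float64(-0.19)]
```

View pics/st4.png

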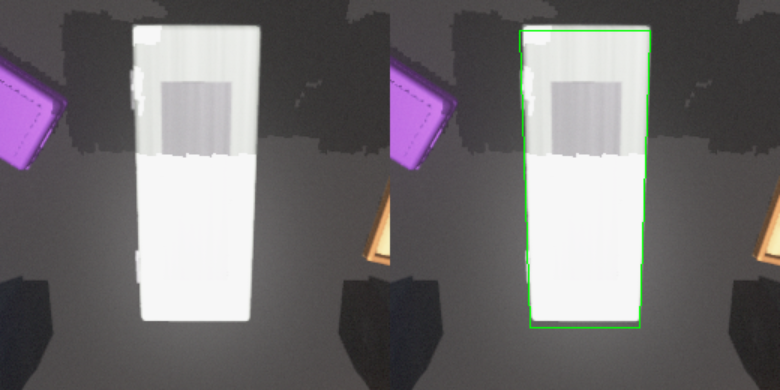

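Call:
play_rows:
  translation:
    - [0.0015, -0.0005, 0.03]
    - [0, 0, 0.04]
    - [0, 0, 0.035]
    - [0, 0, 0.02]
    - [0, 0, 0.0108]
    - [0, 0, 0]
  delta_rot:
    - [0, 0, -0.2]
    - [0, 0, 0]
    - [0, 0, 0]
    - [0, 0, 0]
    - [0, 0, 0]
    - [0, 0, 0]
  grip: [1, 1, 1, 1, 1, 1]

```text
clock: 27.32
tool_pos: [0.469, -0.0013, 0.0847]
eef_rot: [0.655, 0.755, -0.0, -0.0]
contact_force: [-0.3, -1.2, 0.2]
opening: 1.001
finger_force: 0.0
```

```bash
python3 d.py 0.469 -0.002 0.074 8
```

```text
pos [ 0.469  -0.0013  0.0847] yaw 8.09 q [-0.09  0.91 -0.    2.17  0.01  0.06  0.03] open 1.0007706227840525 tilt [-0.e+00 -6.e-04 -1.e+00]
delta tool [-0.0007 -0.0001  0.0107] rotz deg [np.float64(0.09)]
```

Call:
play_rows:
  translation:
    - [0, 0, 0.004]
    - [0, 0, 0.0032]
    - [0, 0, 0]
    - [0, 0, 0]
    - [0, 0, 0]
    - [0, 0, 0]
    - [0, 0, 0]
  delta_rot:
    - [0, 0, 0]
    - [0, 0, 0]
    - [0, 0, 0]
    - [0, 0, 0]
    - [0, 0, 0]
    - [0, 0, 0]
    - [0, 0, 0]
  grip: [1, 1, 1, -1, -1, -1, -1]
  squeeze: 35

```text
clock: 28.2
tool_pos: [0.4691, -0.001, 0.0779]
eef_rot: [0.655, 0.755, 0.0, 0.0]
contact_force: [0.6, -0.2, 0.7]
opening: 0.719
finger_force: 35.0
```

```bash
python3 d.py 0.6314 -0.2495 0.081 0.95
```

```text
pos [ 0.4691 -0.001   0.0779] yaw 8.13 q [-0.1   0.93 -0.    2.17  0.02  0.05  0.03] open 0.7194142734698133 tilt [ 1.e-04  1.e-04 -1.e+00]
delta tool [-0.2689  0.1255 -0.0031] rotz deg [np.float64(7.18)]
```

Call:
play_rows:
  translation:
    - [0, 0, -0.01]
    - [0, 0, -0.03]
    - [0, 0, -0.04]
    - [-0.0297, 0.0139, 0]
    - [-0.0297, 0.0139, 0]
    - [-0.0297, 0.0139, 0]
    - [-0.0297, 0.0139, 0]
    - [-0.0297, 0.0139, 0]
    - [-0.0297, 0.014, 0]
    - [-0.0297, 0.014, 0]
    - [-0.0297, 0.014, 0]
    - [-0.0297, 0.014, 0]
    - [0, 0, 0]
    - [0, 0, 0.03]
    - [0, 0, 0.025]
    - [0, 0, 0.012]
    - [0, 0, 0.006]
    - [0, 0, 0]
    - [0, 0, 0]
  delta_rot:
    - [0, 0, 0]
    - [0, 0, 0]
    - [0, 0, 0]
    - [0, 0, 0]
    - [0, 0, 0]
    - [0, 0, 0]
    - [0, 0, 0]
    - [0, 0, 0]
    - [0, 0, 0]
    - [0, 0, 0]
    - [0, 0, 0]
    - [0, 0, 0]
    - [0, 0, 7.2]
    - [0, 0, 0]
    - [0, 0, 0]
    - [0, 0, 0]
    - [0, 0, 0]
    - [0, 0, 0]
    - [0, 0, 0]
  grip: [-1, -1, -1, -1, -1, -1, -1, -1, -1, -1, -1, -1, -1, -1, -1, -1, -1, -1, -1]

```text
clock: 30.58
tool_pos: [0.6317, -0.2481, 0.0858]
eef_rot: [0.701, 0.713, 0.0, 0.001]
contact_force: [0.4, 0.3, -1.5]
opening: 0.721
finger_force: 35.0
```

```bash
python3 d.py 0.6314 -0.248 0.0807 0.95
python3 - <<'E'
from h import *
im=r.snapshot("side"); cv2.imwrite("pics/case_side.png",cv2.resize(im[230:450,280:580],None,fx=2.5,fy=2.5))
E
```

```text
pos [ 0.6317 -0.2481  0.0858] yaw 0.92 q [ 0.33  1.03 -0.05  1.51  0.07  0.59  0.26] open 0.7205338412398794 tilt [-5.0e-04  1.5e-03 -1.0e+00]
delta tool [ 0.0001 -0.0003  0.0051] rotz deg [np.float64(-0.03)]
```

View pics/case_side.png

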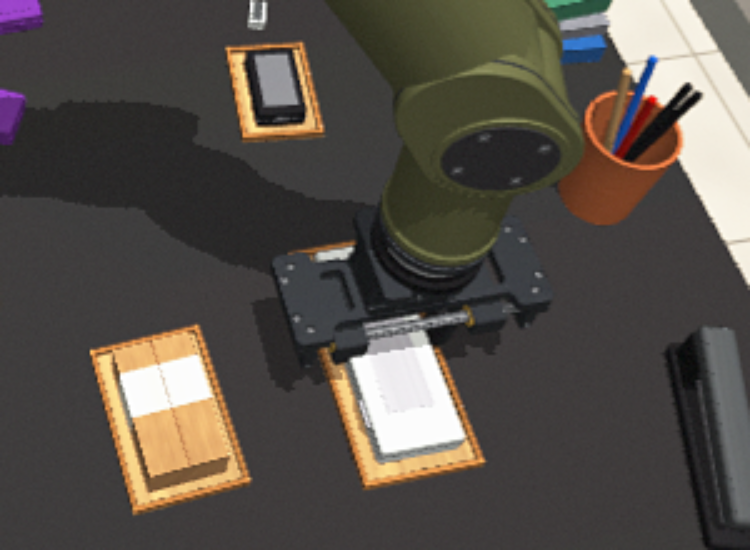

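The case hangs level and inside its tray outline at crop (405,390). The chalk box and ink pad sit in their trays, and the pen cup is clear of the gripper. I'll lower and release.

Call:
play_rows:
  translation:
    - [0, 0, 0.003]
    - [0, 0, 0.0015]
    - [0, 0, 0.001]
    - [0, 0, 0]
    - [0, 0, 0]
    - [0, 0, 0]
    - [0, 0, 0]
    - [0, 0, 0]
    - [0, 0, 0]
    - [0, 0, -0.02]
    - [0, 0, -0.04]
    - [0, 0, -0.05]
    - [0, 0, -0.05]
    - [0, 0, 0]
  delta_rot:
    - [0, 0, 0]
    - [0, 0, 0]
    - [0, 0, 0]
    - [0, 0, 0]
    - [0, 0, 0]
    - [0, 0, 0]
    - [0, 0, 0]
    - [0, 0, 0]
    - [0, 0, 0]
    - [0, 0, 0]
    - [0, 0, 0]
    - [0, 0, 0]
    - [0, 0, 0]
    - [0, 0, 0]
  grip: [-1, -1, -1, -1, 0.9, 0.9, 0.9, 0.9, 0.9, 0.9, 0.9, 0.9, 0.9, 0.9]

```text
clock: 32.38
tool_pos: [0.6337, -0.2489, 0.2457]
eef_rot: [0.702, 0.713, 0.002, 0.005]
contact_force: [1.1, -0.3, 0.6]
opening: 0.951
finger_force: 0.0
```

Run:
```python
from h import *
im=r.snapshot("wrist"); c=cal("wrist")
a=im[60:440,60:580]
for t,z,p in (("case_tray",0,(.6314,-.2495,1.5874)),):
    cv2.polylines(im,[np.round(proj("wrist",pts(t,*p,z),c)[4:]).astype(int).reshape(-1,1,2)],True,(0,255,0),1)
s=r.snapshot("scene"); s=s[150:400,100:520]
cv2.imwrite("pics/end.png",np.hstack([cv2.resize(im,(400,300)),cv2.resize(s,(400,300))]))
```

```text
(no output)
```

View pics/end.png

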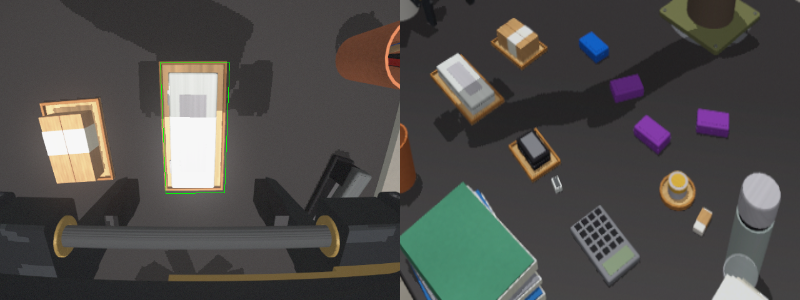

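All four things sit in their trays: case at wrist (193,130), and tin at (678,183), pad at (534,150) and box at (518,38) in the scene half. The flask stands untouched, so I'm handing in.

```bash
python3 -c "
from plant import r
print(r.finish_job())"
```

```text
the job is handed in; nothing more can be done
None
```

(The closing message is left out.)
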